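# Fit the free-wheel knob to a lever hoist and hold it down

## Robot

A 6-joint arm with a two-finger parallel gripper is mounted at the origin on the work surface. World frame = base frame: x ahead of the robot, y to its left, z up, the work surface at z = 0. Lengths are in mm, angles in rad, forces in N, time in s.
With the tool pointing down it reaches from about 275 to 850 mm from the base axis. Payload 19 kg.
Tool frame: the origin (TCP) lies midway between the tips of the shut fingers; the grasp point (between the pads) lies 19 mm behind it; z points along the fingers, y is the line along which they close (so a half turn about z gives the same grasp; the last joint's range is limited). The gripper opens to 85 mm and grips with 20 to 120 N. Pads are 22 mm wide; open, the fingers measure 114 mm over their backs; the gripper's body (76 mm by 85 mm) begins 54 mm behind the grasp point. The pads swing forward as they close: fully open they stand 13 mm farther back than shut.
Start: joints at [-1.246, 0.15, 1.437, -0, 1.554, -0.134], TCP at [254.622, -515.517, 231.267] pointing down, gripper open.
Joint ranges: [-2.8, 2.8], [-0.68, 2.1], [0.12, 2.68], [-1.39, 4.53], [0.16, 2.79], [-2.81, 2.81]. Speed limits (rad/s): [1.89, 1.89, 2.22, 3.01, 3.01, 3.01].

## Interface

Orientations are given as a unit quaternion [x, y, z, w].
In Python, from workcell import env gives the robot as it stands.
- The arm moves only by the shell command python3 -m creep 'ROWS'. ROWS is JSON, a list of rows, each a list of 5 numbers: the shift along the tool's x, y, z in m, then the turn about the tool's z in rad, then the closure, from 0 (fully open) to 1 (shut). A call has 1 to 5 rows; each row is the pose to reach, as a shift and turn from the pose commanded when the call began, along the tool's axes at that moment; what a row does not reach only later rows make up. A row lasts 1/10 s, in which the tool goes at most 50 mm and 8.59 degrees, less where a joint would pass 70% of its speed; a pose out of reach is approached as far as the arm can. A call with a gripper value outside its range is refused whole. The fingers move at their own pace and stop on an object; the grip force is fixed at half the most. Time passes only in rows, so rows that repeat a pose let the fingers close. It gives the time, the measured TCP pose, the force, the opening and the grip force at its end, in the units of the state.
- env.get_state(): the state, without advancing time (a new reading comes with each control period).
- env.read_camera(name): name is "scene" or "top" or "wrist"; returns a dict with "image" (480x640x3 uint8, red, green, blue), "z_map" (480x640 float32, mm along the optical axis (not along the pixel's ray), 0 where there is no reading), "K" (3x3 intrinsics, pixels), "world_to_cam" (4x4, takes a point from world to camera coordinates); the wrist camera has in their place "T_tool_cam" (4x4, takes a point from camera to tool coordinates, whose origin is the TCP and whose axes are the flange's). Camera axes: x right, y down, z forward; pixel columns grow to the right and rows downward; lengths in mm; the calibration is good to about 2 mm. A picture is of the moment at which its call begins: read the wrist's pose just before it.
- env.close_job(): hands the job in; it is judged then, once.
Trained networks look in the newest picture that a camera, given by its name, has taken for a name from the list of things; names that differ only in an ending like _2 or _b are one class to them, and where a whole thing is asked for, a point or a joint stands for the part that bears it (a point fixed in the world has none). Each returns a list of dicts, best first, with "p" (0 to 1); they miss things now and then, are a little off and sometimes report something else, mostly with a low value. They report only what shows in the picture. A call takes as long as a camera call. They do not tell look-alikes from the thing itself.
- env.trace(camera, query): "pixels" (480x640 bool, what is visible of it) and "position" ([column, row] in pixels, amid what is visible of it).
The state is a dict: "time": time; "qpos": joint angles; "joint_vel": joint speeds; "joint_efforts": joint torques, N m; "eef_pos": TCP position; "ee_rot": TCP orientation; "wrist_force": force on the tool from outside, world axes, zero at the start; "wrist_torque": the same for the moment, N m; "grip_width": finger opening in mm; "grip_force": force on a finger pad.
Only numpy, scipy, OpenCV 4.12 (cv2) and the standard library are available. Lean on these libraries where they do the work, as an engineer would, in place of code of your own. Each camera call takes 0.05 s, during which the arm holds its last target. There are 200 camera calls.

## Task

Pick up the black knob and fit it on the lever hoist in the fixture: turn it so that the flat in its bore (on the side of the yellow mark) meets the flat of the D-shaped shaft, and push it down the shaft, squashing the spring under it until it goes no further. Keep it pressed fully home for the grub screw to be put in: finish while still holding it down. Leave the gear, the grease tin and the loose hook where they lie.

Things in the scene. Friction and masses are not known exactly. Their poses are not given: they have to be found in the camera images.
- knob: loose black knob, 110 g, standing upright. Round skirt 56 mm across, 18 mm high; on it a wing grip (flat-sided bar) 50 mm along x, 22 mm wide along y, 28 mm high: 46 mm in all. In the underside a D-bore, 17.4 mm across, 18 mm deep, flared at the mouth, its flat 4.6 mm from the axis on the +x side. Origin: centre of the underside, on the bore's axis; z up
- knob_mark (a point): end of the yellow mark on the top of the knob's wing, 23.5 mm from the axis in the knob's +x direction, 46 mm above its underside. The mark (20 x 12 mm, also down the wing's end) shows on which side the bore's flat is. Axes as the knob's
- hoist: orange lever hoist lying shaft-up in its assembly fixture (plate 210 x 150 mm), all fixed. Origin: on the bench under the shaft's axis. Lever along +y (ends 185 mm from the axis), top hook along +x. The round housing under the washer is 82 mm across, its cover at 100 mm; only the shaft and the washer stand above 104 mm
- shaft_end (a point): centre of the top end of the upright dark steel D-shaft, 118 mm above the bench; x is the outward normal of its flat, z up. Shaft 16 mm across, flat 4 mm from the axis, top edge bevelled 1.5 mm; the brake keeps it from turning. The knob fits with its x along this x (about 10 degrees of play). Knob underside 9 mm below this point: touches the washer; 14 mm below: fully home
- spring_washer (a joint): brass-coloured sprung washer 40 mm across round the shaft; its top is 9 mm below the shaft's end when free. Value: how far it is pressed down, 0 (free) to 0.005 m (at its stop). It pushes back with 4 N at first touch, 12 N at the stop, and lifts the knob again when let go
- gear: bystander: steel gear lying flat, 56 mm across, 20 mm high; origin centre of its underside
- grease_tin: bystander: closed green tin with a steel lid, 57 mm across, 42 mm high; origin centre of its underside
- bottom_hook: bystander: loose orange hook lying flat, about 100 x 55 mm, 13 mm high; origin near its middle, underside
Not all that is in view belongs to the job. Several things have the shape of the knob; the one meant has the colours described above.

How it is judged (in metres and radians):
On the way, in this order (a step that is already met when the one before it is completed fails the run):
1. the knob is picked up, clear of the bench (height (world z) of knob above 0.04 m and contact force between the fingers and knob above 0.5 N), for 0.2 s.
2. the knob is on the shaft with the flats matched (horizontal distance between knob and shaft_end below 0.003 m and z of knob in the frame of shaft_end below -0.005 m and x of knob_mark in the frame of shaft_end above 0.018 m), for 0.1 s.
At the end, for the whole second after the job is handed in: the fingers keep the knob pressed home on the shaft: underside at least 12.8 mm below the shaft's end, spring washer down at least 3.8 of 5 mm, on axis within 3 mm, upright within 7 degrees, yellow mark on the side of the shaft's flat within 23 degrees, through the last second (horizontal distance between knob and shaft_end below 0.003 m and z of knob in the frame of shaft_end below -0.0128 m and value of joint spring_washer above 0.0038 m and angle between knob's own z axis and vertical below 0.12 rad and angle between the x axis of knob and the x axis of shaft_end, either way round below 0.4 rad and x of knob_mark in the frame of shaft_end above 0.018 m and contact force between the fingers and knob above 1 N); the arm keeps its last pose, push and grip.
It fails at once if the gear is disturbed by more than 30 mm (distance of gear from where it was at the start of the episode above 0.03 m).
It fails at once if the grease tin is disturbed by more than 30 mm (distance of grease_tin from where it was at the start of the episode above 0.03 m).
It fails at once if the loose hook is disturbed by more than 30 mm (distance of bottom_hook from where it was at the start of the episode above 0.03 m).
It also fails if it takes over 35 s, if anything falls off the work surface, if the arm or the gripper's body presses on something with over 40 N, if the wrist force passes 120 N, or if a joint passes its speed limit or range.

## Working session

There is one attempt and no reset: what is moved stays moved. The work goes in short steps, Python scripts to look and compute and a shell command to move; the robot and the scene stay as the last step left them, time stands still between calls to the robot, and variables do not carry over. Pictures are saved under pics/ and viewed, at most 10 in all, crops included, and the job is handed in when it is done.

```bash
mkdir -p pics; ls; cat > h.py <<'E'
import numpy as np,cv2
from workcell import env
def shot(n,f):
    s=env.get_state(); c=env.read_camera(n); cv2.imwrite('pics/'+f,cv2.cvtColor(c['image'],cv2.COLOR_RGB2BGR))
    return s,c
def cam2world(s,c):
    if 'world_to_cam' in c: return np.linalg.inv(c['world_to_cam'])
    from scipy.spatial.transform import Rotation as R
    T=np.eye(4);T[:3,:3]=R.from_quat(s['ee_rot']).as_matrix();T[:3,3]=s['eef_pos']
    return T@c['T_tool_cam']
def cloud(s,c):
    z=c['z_map'];v,u=np.mgrid[:480,:640];K=c['K']
    P=np.stack([(u-K[0,2])/K[0,0]*z,(v-K[1,2])/K[1,1]*z,z,np.ones_like(z)],-1)
    W=(P@cam2world(s,c).T)[...,:3];W[z==0]=np.nan
    return W
E
python3 - <<'E'
from h import *
s,c=shot('top','top.png'); print(s)
W=cloud(s,c); np.save('Wtop.npy',W); np.save('Itop.npy',c['image'])
for n in ['knob','knob_mark','hoist','spring_washer','shaft_end','gear','grease_tin','bottom_hook']:
    for d in env.trace('top',n)[:4]:
        m=d['pixels']; p=W[m]; print(n,d['p'],d['position'],m.sum(),np.nanmedian(p,0).round(),np.nanmax(p[:,2]).round(), c['image'][m].mean(0).round())
s,c=shot('scene','scene.png')
E
```

```text
pics
{'time': 0.0, 'qpos': array([-1.24602385e+00,  1.50997377e-01,  1.43801171e+00,  1.17552078e-05,
        1.55380352e+00, -1.33994235e-01]), 'joint_vel': array([-8.54354292e-04, -5.59693920e-04, -6.09835663e-04, -3.61356948e-04,
        3.00370376e-05, -1.30767889e-03]), 'joint_efforts': array([ 1.41636006e-04, -7.13035655e+01, -5.70869315e+01, -8.18401168e-05,
        8.74084770e-03, -3.16558385e-05]), 'eef_pos': array([ 254.54587439, -515.32059226,  230.67859761]), 'ee_rot': array([ 9.73806633e-01,  2.27376932e-01, -5.22473590e-05, -6.07767527e-04]), 'wrist_force': array([-0.52313136, -0.81609351, -0.02843734]), 'wrist_torque': array([ 0.06678475, -0.00674684, -0.04288835]), 'grip_force': 0.0, 'grip_width': 85.65986701216352}
knob 0.85 [363.0, 214.3] 889 [ 620. -121.   23.] 53.0 [48. 46. 29.]
knob 0.79 [376.6, 161.4] 831 [ 716. -148.   25.] 53.0 [ 98.  60. 103.]
knob 0.57 [417.1, 215.7] 884 [ 619. -214.   23.] 52.0 [ 42. 122. 104.]
knob_mark 0.94 [380.5, 160.3] 852 [ 716. -149.   24.] 53.0 [ 97.  60. 103.]
knob_mark 0.87 [309.1, 174.9] 808 [686. -25.  29.] 51.0 [186. 106. 114.]
knob_mark 0.76 [364.9, 213.4] 879 [ 621. -122.   23.] 53.0 [47. 45. 28.]
knob_mark 0.6 [418.3, 213.3] 801 [ 619. -214.   24.] 52.0 [ 40. 123. 105.]
hoist 0.7 [215.6, 274.4] 12268 [501. 125.  19.] 124.0 [77. 68. 84.]
spring_washer 0.58 [215.1, 264.6] 457 [510. 119. 110.] 121.0 [157. 138.  70.]
shaft_end 0.52 [216.0, 266.9] 67 [509. 117. 119.] 124.0 [66. 61. 68.]
shaft_end 0.43 [351.7, 298.0] 934 [ 470. -100.   43.] 48.0 [139. 148. 148.]
gear 0.93 [454.1, 254.7] 826 [ 548. -279.   13.] 27.0 [127. 135. 135.]
grease_tin 0.97 [351.3, 297.5] 909 [ 470. -100.   43.] 48.0 [140. 149. 149.]
bottom_hook 0.77 [437.9, 333.8] 832 [ 419. -253.   13.] 22.0 [167.  69.  34.]
```

View pics/top.png

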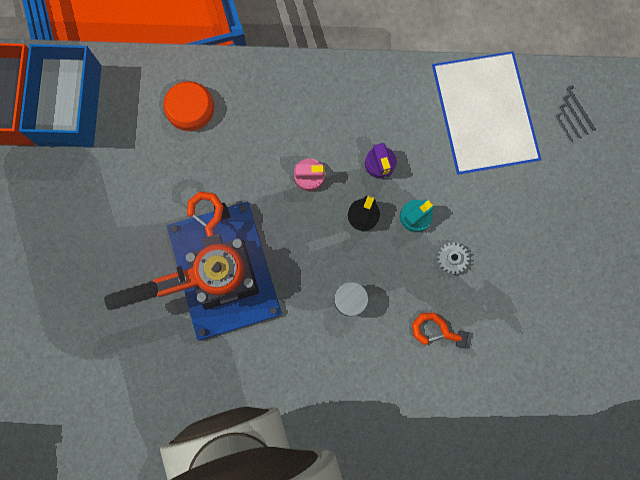

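```bash
python3 - <<'E'
from h import *
I=cv2.imread('pics/top.png')
a=cv2.resize(I[140:250,290:450],None,fx=4.5,fy=4.5,interpolation=cv2.INTER_CUBIC)
cv2.imwrite('pics/crop.png',a)
W=np.load('Wtop.npy');h=cv2.cvtColor(I,cv2.COLOR_BGR2HSV)
sub=np.zeros((480,640),bool);sub[190:240,335:395]=1
y=sub&(h[...,0]>20)&(h[...,0]<35)&(h[...,1]>120)&(h[...,2]>100)
t=sub&(W[...,2]>38)
u=lambda m:(np.argwhere(m).mean(0)[::-1],np.nanmean(W[m],0),m.sum())
print(u(y),u(y&t),u(t))
p=W[t][:,:2];e,v=np.linalg.eigh(np.cov(p.T));print(v[:,1],np.degrees(np.arctan2(v[1,1],v[0,1])),np.sqrt(e*12))
E
```

```text
(array([368.4137931 , 202.05747126]), array([ 638.23231544, -128.43800718,   46.02312664]), np.int64(87)) (array([368.38095238, 202.26190476]), array([ 637.44863879, -128.21402297,   47.66954371]), np.int64(84)) (array([365.03278689, 210.54098361]), array([ 622.87251979, -122.60919968,   46.8367073 ]), np.int64(366))
[-0.93310975  0.3595917 ] 158.9248770368817 [21.58779482 51.08738644]
```

The top view shows the black knob at (364,214) with its yellow mark towards (368,202), and the hoist shaft at about (217,267). The gear, tin and hook stand well clear of the knob. Next I need the direction of the shaft flat.

```bash
python3 - <<'E'
from h import *
I=cv2.imread('pics/top.png'); S=cv2.imread('pics/scene.png')
env.read_camera('scene'); d=env.trace('scene','spring_washer'); 
a=cv2.resize(I[245:290,192:240],(400,375),interpolation=cv2.INTER_CUBIC)
out=[a]
if d:
    x,y=map(int,d[0]['position']);print(x,y,d[0]['p'])
    b=S[max(y-28,0):y+28,max(x-30,0):x+30]; out.append(cv2.resize(b,(400,375),interpolation=cv2.INTER_CUBIC))
cv2.imwrite('pics/shaft.png',np.hstack(out))
W=np.load('Wtop.npy');sub=np.zeros((480,640),bool);sub[245:290,192:240]=1
t=sub&(W[...,2]>115);print(W[t].mean(0),t.sum())
for r in range(258,278): print(' '.join('%4.0f'%v for v in W[r,206:230,2]))
E
```

```text
409 224 0.82
[509.19637773 116.6730273  118.9016794 ] 70
 104  102  101  111  111  110  112  111  112  110  109  110  110  107  110  110  112  111  112  103  102  100  101  101
 102  103  108  110  110  110  110  112  111  111  112  108  108  107  109  110  109  109  111  112  101   98  102  101
 102  111  111  110  111  110  110  109  114  108  108  112  111  111  109  110  114  111  110  109  108  101  101  101
 109  106  108  107  109  112  112  110  111  110  113  112  110  108  112  109  110  108  106  109  111  100  101   99
 108  113  113  109  111  114  110  109  115  111  119  117  111  110  110  110  110  112  111  111  110  111  101  102
 110  113  111  107  109  112  nan  109  110  115  119  117  120  110  111  110  109  110  112  109  110  110  107  101
 111  109  110  110  109  111  109  112  113  117  121  119  119  119  112  112  110  114  108  110  112  110  110  102
 108  110  113  109  110  109  110  110  120  120  121  119  119  119  119  107  110  107  108  111  111  111  109   99
 110  109  110  112  110  109  111  116  121  119  119  116  119  116  117  114  10
[... 656 characters left out ...]
  110  109  110  111  112  116  117  111  111  110  108  110  108  110  109  111  113  113  100  100
 109  112  108  111  109  112  111  110  110  113  113  110  108  110  109  111  109  110  114  111  112  112  104  100
 107  109  112  111  110  109  109  111  110  110  110  111  110  113  108  112  112  109  110  111  110  100  102  104
 111  111  109  108  110  110  111  110  112  111  111  110  110  109  110  109  110  113  111  113  101  102  102  102
 101  106  109  110  109  112  111  111  111  112  110  112  110  114  109  111  110  109  110  110  102  101  102  105
 101  101  112  112  110  111  109  110  108  111  112  110  110  113  109  107  110  112  110  101  104  101  103  102
```

View pics/shaft.png

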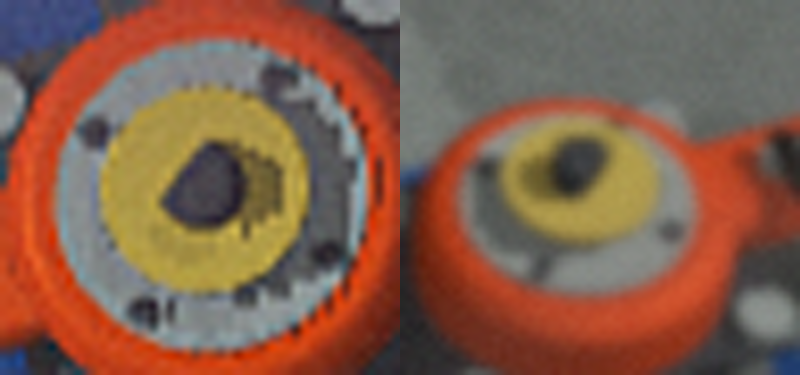

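Flat normal is up-left in the top crop, about 45–48° in world yaw. I'm going above the knob now.

```bash
python3 -m creep '[[0.504,-0.189,0,0.825,0.4],[0.504,-0.189,0,0.825,0.4],[0.504,-0.189,0,0.825,0.4],[0.504,-0.189,0,0.825,0.4],[0.504,-0.189,0,0.825,0.4]]'
cat >> h.py <<'E'
from scipy.spatial.transform import Rotation as R
def go(x,y,z,yaw):
    "shift in tool axes (m) and turn (rad) from the present pose to x,y,z (mm), tool x at yaw (deg)"
    s=env.get_state();M=R.from_quat(s['ee_rot']).as_matrix()
    d=M.T@(np.array([x,y,z])-s['eef_pos'])/1000
    cur=np.degrees(np.arctan2(M[1,0],M[0,0])); t=-np.radians((yaw-cur+180)%360-180)
    print('t',s['time'],'at',s['eef_pos'].round(1),'yaw',cur.round(1),'q6',s['qpos'][5].round(2),'->',d.round(4),t.round(3), 'w',s['grip_width'].round(1), 'tilt',M[:,2].round(3))
E
python3 -c "from h import *;go(622.9,-122.6,231,-21)"
```

```text
time: 1.1
eef_pos: [408.2, -352.7, 231.5]
ee_rot: [0.994, -0.106, 0.0, 0.0]
wrist_force: [0.7, -0.3, -0.6]
grip_width: 51.7
grip_force: 0.0Traceback (most recent call last):
  File "<string>", line 1, in <module>
    from h import *;go(622.9,-122.6,231,-21)
                    ~~^^^^^^^^^^^^^^^^^^^^^^
  File "h.py", line 22, in go
    print('t',s['time'],'at',s['eef_pos'].round(1),'yaw',cur.round(1),'q6',s['qpos'][5].round(2),'->',d.round(4),t.round(3), 'w',s['grip_width'].round(1), 'tilt',M[:,2].round(3))
                                                                                                                                 ^^^^^^^^^^^^^^^^^^^^^
AttributeError: 'float' object has no attribute 'round'
```

```bash
sed -i "s/s\['grip_width'\].round(1)/s['grip_width']/" h.py; python3 -c "from h import *;go(622.9,-122.6,200,-21)"
```

```text
t 1.1 at [ 408.2 -352.7  231.5] yaw -12.2 q6 0.93 -> [ 0.1613 -0.2702  0.0315] 0.154 w 51.66556690913364 tilt [ 0. -0. -1.]
```

```bash
python3 -m creep '[[0.128,-0.257,0.03,0.075,0.4],[0.128,-0.257,0.03,0.075,0.4],[0.128,-0.257,0.03,0.075,0.4],[0.128,-0.257,0.03,0.075,0.4],[0.128,-0.257,0.03,0.075,0.4]]'; python3 -m creep '[[0,0,0,0,0.4],[0,0,0,0,0.4]]'
python3 -c "from h import *;go(622.9,-122.6,200,-21)"
```

```text
time: 1.6
eef_pos: [562.5, -157.2, 205.4]
ee_rot: [0.99, -0.141, 0.0, 0.0]
wrist_force: [1.9, -1.0, 0.4]
grip_width: 51.6
grip_force: 0.0
time: 1.8
eef_pos: [561.8, -158.2, 205.0]
ee_rot: [0.99, -0.14, -0.0, -0.0]
wrist_force: [-0.2, 0.2, 0.3]
grip_width: 51.4
grip_force: 0.0
t 1.8 at [ 561.8 -158.2  205. ] yaw -16.0 q6 1.44 -> [ 0.0489 -0.0511  0.005 ] 0.087 w 51.3761100629512 tilt [-0.001  0.    -1.   ]
```

```bash
python3 -m creep '[[0.049,-0.051,0.005,0.087,0.4],[0.049,-0.051,0.005,0.087,0.4],[0.049,-0.051,0.005,0.087,0.4],[0.049,-0.051,0.005,0.087,0.4]]'
cat > w.py <<'E'
from h import *
s,c=shot('wrist','w1.png');W=cloud(s,c);np.save('Ww.npy',W)
h=cv2.cvtColor(c['image'],cv2.COLOR_RGB2HSV)
for d in env.trace('wrist','knob')[:4]:
    m=d['pixels'];print(d['p'],d['position'],np.nanmedian(W[m],0).round())
near=np.hypot(W[...,0]-622.9,W[...,1]+122.6)<35
t=near&(W[...,2]>40)&(W[...,2]<56);p=W[t]
print(t.sum(),p.mean(0))
(cx,cy),sz,a=cv2.minAreaRect(p[:,:2].astype(np.float32));print((cx,cy),sz,a)
e,v=np.linalg.eigh(np.cov(p[:,:2].T));print(np.degrees(np.arctan2(v[1,1],v[0,1])),np.sqrt(e*12))
y=t&(h[...,0]>20)&(h[...,0]<35)&(h[...,1]>120)&(h[...,2]>100);print('mark',W[y].mean(0))
sk=near&(W[...,2]>12)&(W[...,2]<24);print('skirt',cv2.minEnclosingCircle(W[sk][:,:2].astype(np.float32)),np.median(W[sk][:,2]))
go(cx,cy,80,-21)
E
python3 w.py
```

```text
time: 2.2
eef_pos: [622.2, -124.9, 200.3]
ee_rot: [0.983, -0.184, -0.0, 0.0]
wrist_force: [-0.4, 0.1, 0.5]
grip_width: 50.9
grip_force: 0.0
0.77 [414.1, 168.7] [ 629. -211.   37.]
0.76 [308.5, 95.9] [ 721. -151.   43.]
0.7 [317.8, 211.9] [ 627. -123.   22.]
0.61 [190.5, 177.1] [694. -28.  22.]
1413 [ 625.14268031 -122.15719812   46.02762455]
(624.5387573242188, -121.68330383300781) (21.902212142944336, 50.21472930908203) 69.23323059082031
159.41254077423355 [21.65057701 49.34247372]
mark [ 636.94724814 -126.84674131   46.89027273]
skirt ((624.0184936523438, -121.32524108886719), 28.41727638244629) 19.852016466753952
t 2.3 at [ 622.  -125.   200.7] yaw -21.2 q6 1.62 -> [ 0.0012 -0.004   0.1207] -0.004 w 51.01309809983608 tilt [ 0. -0. -1.]
```

View pics/w1.png

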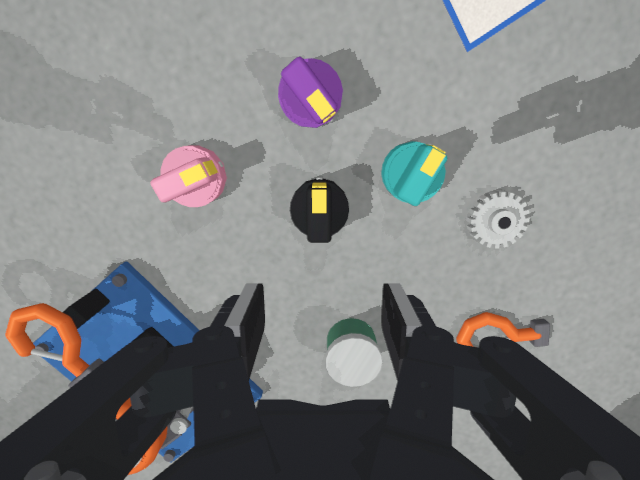

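The wrist view shows the black knob at (319,210) under the gripper with its wing along tool x. It measures (624.3,−121.6), top at 46 and wing yaw −20.6°, all as expected. Descending now.

```bash
python3 -m creep '[[0.002,-0.004,0.05,-0.01,0.4],[0.002,-0.004,0.1,-0.01,0.4],[0.002,-0.004,0.15,-0.01,0.4],[0.002,-0.004,0.177,-0.01,0.4],[0.002,-0.004,0.177,-0.01,0.4]]'; python3 -c "from h import *;go(624.3,-121.6,23,-20.6)"
```

```text
time: 2.8
eef_pos: [623.4, -121.0, 19.8]
ee_rot: [0.984, -0.179, -0.003, -0.0]
wrist_force: [0.3, -0.0, -0.3]
grip_width: 51.3
grip_force: 0.0
t 2.8 at [ 623.4 -121.    19.8] yaw -20.6 q6 1.62 -> [ 0.001   0.0002 -0.0032] -0.001 w 51.25177909294331 tilt [-0.006  0.002 -1.   ]
```

```bash
python3 -m creep '[[0,0,-0.002,0,0.4],[0,0,-0.002,0,1],[0,0,-0.002,0,1],[0,0,-0.002,0,1],[0,0,-0.002,0,1]]';python3 -m creep '[[0,0,0,0,1],[0,0,0,0,1]]'; python3 -c "from h import *;go(624.3,-121.6,22,-20.6)"
```

```text
time: 3.3
eef_pos: [627.1, -121.2, 27.7]
ee_rot: [0.984, -0.179, 0.002, 0.0]
wrist_force: [-1.3, -1.3, 10.9]
grip_width: 20.6
grip_force: 58.3
time: 3.5
eef_pos: [627.1, -121.2, 27.7]
ee_rot: [0.984, -0.179, 0.002, 0.0]
wrist_force: [-2.0, -1.0, 10.9]
grip_width: 20.6
grip_force: 58.3
t 3.5 at [ 627.1 -121.2   27.7] yaw -20.6 q6 1.62 -> [-0.0025  0.0014  0.0057] 0.0 w 20.564410091199687 tilt [ 0.003 -0.001 -1.   ]
```

```bash
python3 -m creep '[[0,0,-0.04,0,1],[0,0,-0.08,0,1],[0,0,-0.12,0,1],[0,0,-0.16,0,1],[0,0,-0.18,0,1]]';python3 -m creep '[[0,0,0,0,1],[0,0,0,0,1]]'; python3 -c "from h import *;go(510.5,118,215,47)
s=env.get_state();print(s['grip_force'],s['wrist_force'])"
```

```text
time: 4.0
eef_pos: [626.8, -120.9, 210.5]
ee_rot: [0.984, -0.179, 0.003, 0.0]
wrist_force: [0.2, -0.6, -1.3]
grip_width: 20.7
grip_force: 59.8
time: 4.2
eef_pos: [626.0, -120.7, 205.7]
ee_rot: [0.984, -0.179, 0.0, 0.0]
wrist_force: [0.7, 0.0, -1.6]
grip_width: 20.7
grip_force: 59.8
t 4.2 at [ 626.  -120.7  205.7] yaw -20.6 q6 1.62 -> [-0.1921 -0.1829 -0.0094] -1.179 w 20.74651591177485 tilt [ 0.001 -0.    -1.   ]
59.77768421173096 [ 0.71326295  0.02755637 -1.59346582]
```

```bash
python3 -m creep '[[-0.215,-0.127,-0.01,-1.18,1],[-0.215,-0.127,-0.01,-1.18,1],[-0.215,-0.127,-0.01,-1.18,1],[-0.215,-0.127,-0.01,-1.18,1],[-0.215,-0.127,-0.01,-1.18,1]]';python3 -m creep '[[0,0,0,-0.59,1],[0,0,0,-0.59,1],[0,0,0,-0.59,1],[0,0,0,-0.59,1],[0,0,0,-0.59,1]]'; python3 -c "from h import *;go(470,74,215,47)"
```

```text
time: 4.7
eef_pos: [467.4, 74.9, 214.1]
ee_rot: [0.98, 0.197, -0.001, -0.0]
wrist_force: [0.6, 1.5, -0.5]
grip_width: 20.9
grip_force: 59.8
time: 5.2
eef_pos: [469.0, 73.8, 214.3]
ee_rot: [0.881, 0.472, -0.001, -0.0]
wrist_force: [0.8, -0.3, -1.3]
grip_width: 20.5
grip_force: 59.8
t 5.2 at [469.   73.8 214.3] yaw 56.4 q6 0.58 -> [ 0.0007  0.0007 -0.0007] 0.163 w 20.48488719272509 tilt [-0.002  0.    -1.   ]
```

```bash
python3 -m creep '[[0,0,0,0.16,1],[0,0,0,0.16,1],[0,0,0,0.16,1]]'; cat > w2.py <<'E'
from h import *
import sys
s,c=shot('wrist',sys.argv[1]);W=cloud(s,c);I=c['image'];np.save('Ww.npy',W)
h=cv2.cvtColor(I,cv2.COLOR_RGB2HSV)
near=np.hypot(W[...,0]-510.5,W[...,1]-118)<26
wa=near&(W[...,2]>104)&(W[...,2]<113)&(h[...,1]>100)
print('washer',wa.sum(),np.median(W[wa][:,2]),cv2.minEnclosingCircle(W[wa][:,:2].astype(np.float32)),W[wa].mean(0))
sh=near&(W[...,2]>115.5)&(W[...,2]<124)
p=W[sh];print('shaft',sh.sum(),p.mean(0),np.argwhere(sh).mean(0)[::-1])
# D fit: circle r8 (top 6.5..8), flat at 4
from scipy.optimize import minimize
g=np.stack(np.meshgrid(np.arange(490,532,.5),np.arange(97,139,.5)),-1).reshape(-1,2)
q=p[:,:2]
H=cv2.convexHull(q.astype(np.float32))[:,0]
def D(th,c):
    return None
best=[]
for a in np.arange(0,360,3):
    n=np.array([np.cos(np.radians(a)),np.sin(np.radians(a))]);t=np.array([-n[1],n[0]])
    hi=np.percentile(q@n,98);lo=np.percentile(q@n,2);w=np.percentile(q@t,98)-np.percentile(q@t,2)
    best.append((hi-lo,a,w))
best.sort();print(best[:4])
u,v=np.argwhere(wa).mean(0)[::-1].astype(int)
B=cv2.imread('pics/'+sys.argv[1]);k=B[max(v-50,0):v+50,max(u-60,0):u+60];cv2.imwrite('pics/c_'+sys.argv[1],np.hstack([cv2.resize(B,(400,300)),cv2.resize(k,(400,300))]));print(u,v)
E
python3 w2.py s1.png; python3 -c "from h import *;go(470,74,215,47)"
```

```text
time: 5.5
eef_pos: [469.3, 73.7, 214.9]
ee_rot: [0.917, 0.399, -0.0, -0.0]
wrist_force: [-0.2, -0.4, -1.4]
grip_width: 20.6
grip_force: 59.8
washer 1915 109.36186549095328 ((510.217041015625, 119.43348693847656), 19.463016510009766) [510.04869019 118.42026301 109.35664223]
shaft 369 [509.21404594 118.54929253 118.06201458] [323.29810298 149.45799458]
[(np.float64(10.920518441887907), np.int64(54), np.float64(14.137493621164197)), (np.float64(10.920518441887964), np.int64(234), np.float64(14.13749362116414)), (np.float64(10.945663295116333), np.int64(60), np.float64(14.160655597146786)), (np.float64(10.945663295116333), np.int64(240), np.float64(14.160655597146786))]
324 148
t 5.55 at [469.4  73.7 215. ] yaw 47.1 q6 0.74 -> [0.0007 0.0003 0.    ] 0.002 w 20.789841717438343 tilt [-0.001  0.    -1.   ]
```

View pics/c_s1.png

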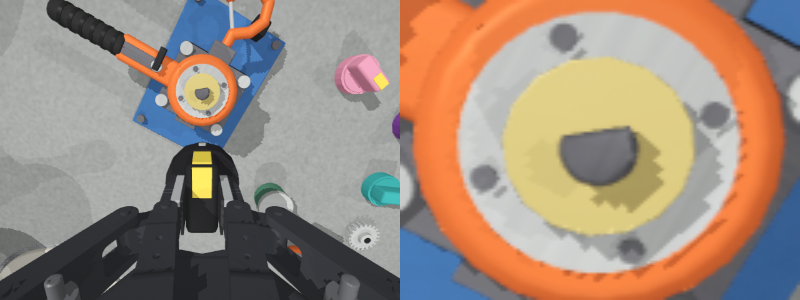

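The view shows the shaft at (323,149), with its flat about 8° counter-clockwise of image-up, so φ≈55°. The axis is near (510,119.4). Next I'm measuring how the knob sits in the hand.

```bash
python3 - <<'E'
from h import *
s,c=shot('wrist','k.png');W=cloud(s,c)
M=R.from_quat(s['ee_rot']).as_matrix();T=(W-s['eef_pos'])@M
h=cv2.cvtColor(c['image'],cv2.COLOR_RGB2HSV)
b=(np.hypot(T[...,0],T[...,1])<40)&(T[...,2]>-40)&(T[...,2]<40)
y=b&(h[...,0]>20)&(h[...,0]<35)&(h[...,1]>120)
p=T[y];print('mark',y.sum(),p.min(0),p.max(0),np.median(p,0))
top=y&(abs(T[...,2]-np.percentile(p[:,2],20))<3);print('marktop',np.percentile(T[top],[1,50,99],axis=0))
r=b&(abs(T[...,1])<9);q=T[r]
hist,e=np.histogram(q[:,2],bins=np.arange(-40,41,4));print(list(zip(e,hist)))
sk=b&(T[...,2]>0)&(T[...,2]<14)&(T[...,0]>10)
q=T[sk];print('skirt',sk.sum(),np.percentile(q,[1,99],axis=0))
def f(v): return np.hypot(q[:,0]-v[0],q[:,1]-v[1])
E
```

```text
mark 2298 [  0.59918241  -7.9380267  -21.17819219] [24.81310935  5.01683842 10.70509232] [ 16.65529413  -1.44007991 -19.19481004]
marktop [[  1.27824588  -7.60840194 -20.87496745]
 [ 12.3192489   -1.43543519 -19.51360922]
 [ 21.9613833    4.69768662 -17.58625349]]
[(np.int64(-40), np.int64(72)), (np.int64(-36), np.int64(65)), (np.int64(-32), np.int64(57)), (np.int64(-28), np.int64(46)), (np.int64(-24), np.int64(423)), (np.int64(-20), np.int64(4452)), (np.int64(-16), np.int64(315)), (np.int64(-12), np.int64(143)), (np.int64(-8), np.int64(134)), (np.int64(-4), np.int64(115)), (np.int64(0), np.int64(114)), (np.int64(4), np.int64(49)), (np.int64(8), np.int64(257)), (np.int64(12), np.int64(120)), (np.int64(16), np.int64(77)), (np.int64(20), np.int64(61)), (np.int64(24), np.int64(54)), (np.int64(28), np.int64(1)), (np.int64(32), np.int64(0)), (np.int64(36), np.int64(0))]
skirt 1692 [[ 10.196661   -24.65201866   0.49378459]
 [ 25.76907637  21.9204733   13.82556739]]
```

```bash
python3 -c "from h import *;go(512.2,120.3,153,55.5)"
```

```text
t 5.6 at [469.4  73.7 215.1] yaw 47.1 q6 0.74 -> [ 0.0633 -0.0003  0.0621] -0.146 w 20.242092419141315 tilt [-0.  0. -1.]
```

```bash
python3 -m creep '[[0.04,0,0,-0.146,1],[0.063,0,0.01,-0.146,1],[0.063,0,0.04,-0.146,1],[0.063,0,0.062,-0.146,1],[0.063,0,0.062,-0.146,1]]'; python3 -m creep '[[0,0,0,0,1],[0,0,0,0,1],[0,0,0,0,1]]'; python3 - <<'E'
from h import *
go(512.2,120.3,145,55.5)
s,c=shot('scene','sc2.png');d=env.trace('scene','spring_washer');x,y=map(int,d[0]['position']) if d else (409,224)
B=cv2.imread('pics/sc2.png');b=B[y-70:y+50,x-80:x+80];a=cv2.resize(b,(400,300),interpolation=cv2.INTER_CUBIC)
s,c=shot('top','tp2.png');T=cv2.imread('pics/tp2.png')[210:300,160:280]
cv2.imwrite('pics/cmp.png',np.hstack([a,cv2.resize(T,(400,300),interpolation=cv2.INTER_CUBIC)]))
E
```

```text
time: 6.1
eef_pos: [511.1, 119.8, 150.5]
ee_rot: [0.885, 0.465, -0.002, -0.001]
wrist_force: [-0.6, 0.1, 0.3]
grip_width: 20.5
grip_force: 59.8
time: 6.4
eef_pos: [512.9, 119.8, 154.7]
ee_rot: [0.885, 0.465, 0.001, 0.0]
wrist_force: [-0.3, 0.1, -1.1]
grip_width: 20.6
grip_force: 59.8
t 6.4 at [512.9 119.8 154.7] yaw 55.4 q6 0.69 -> [-0.     -0.0009  0.0097] -0.002 w 20.6392189907823 tilt [ 0.002  0.    -1.   ]
```

View pics/cmp.png

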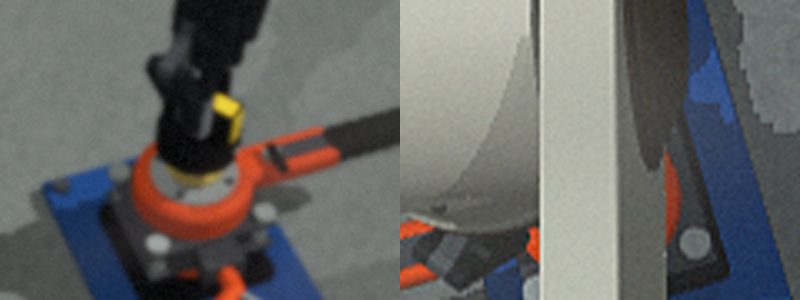

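The scene crop shows the knob just above the washer at about (200,180), with the mark facing the flat's side. I'm descending gently and watching the force.

```bash
python3 -m creep '[[0,-0.001,0.004,0,1],[0,-0.001,0.008,0,1],[0,-0.001,0.012,0,1],[0,-0.001,0.015,0,1],[0,-0.001,0.015,0,1]]'; python3 -c "from h import *;go(512.2,120.3,131,55.5);print(env.get_state()['wrist_force'])"
```

```text
time: 7.05
eef_pos: [511.5, 120.3, 137.8]
ee_rot: [0.885, 0.465, -0.0, -0.0]
wrist_force: [0.6, 0.0, -0.1]
grip_width: 20.7
grip_force: 59.8
t 7.05 at [511.5 120.3 137.8] yaw 55.4 q6 0.69 -> [0.0004 0.0006 0.0068] -0.002 w 20.6515126662194 tilt [-0.001 -0.    -1.   ]
[ 0.55699886  0.03201012 -0.13676792]
```

```bash
python3 -m creep '[[0,0,0.003,0,1],[0,0,0.006,0,1],[0,0,0.009,0,1],[0,0,0.011,0,1],[0,0,0.011,0,1]]'; python3 -m creep '[[0,0,0,0,1],[0,0,0,0,1],[0,0,0,0,1]]'; python3 -c "from h import *;go(512.2,120.3,131,55.5);print(env.get_state()['wrist_force'])"
```

```text
time: 7.55
eef_pos: [512.5, 120.4, 131.0]
ee_rot: [0.885, 0.465, 0.002, 0.001]
wrist_force: [-14.8, -2.2, 45.9]
grip_width: 20.3
grip_force: 66.4
time: 7.85
eef_pos: [512.5, 120.4, 131.0]
ee_rot: [0.885, 0.465, 0.002, 0.001]
wrist_force: [-15.5, -2.7, 47.2]
grip_width: 20.4
grip_force: 66.4
t 7.85 at [512.5 120.4 131. ] yaw 55.4 q6 0.69 -> [-0.0003 -0.0002  0.    ] -0.002 w 20.430397844663712 tilt [ 0.004  0.    -1.   ]
[-15.48748417  -2.74355811  47.2286097 ]
```

```bash
python3 -m creep '[[0,0,-0.001,0,1],[0,0,-0.001,0,1]]'; python3 - <<'E'
from h import *
go(512.2,120.3,131,55.5)
s,c=shot('wrist','k2.png');W=cloud(s,c)
M=R.from_quat(s['ee_rot']).as_matrix();T=(W-s['eef_pos'])@M
h=cv2.cvtColor(c['image'],cv2.COLOR_RGB2HSV)
y=(np.hypot(T[...,0],T[...,1])<40)&(h[...,0]>20)&(h[...,0]<35)&(h[...,1]>120)&(T[...,2]<-15)&(T[...,2]>-30)
print(np.median(T[y],0),np.median(W[y],0),s['wrist_force'])
s,c=shot('scene','sc3.png');B=cv2.imread('pics/sc3.png')
cv2.imwrite('pics/c3.png',cv2.resize(B[150:270,330:490],(640,480),interpolation=cv2.INTER_CUBIC))
E
```

```text
time: 8.05
eef_pos: [512.4, 120.4, 131.1]
ee_rot: [0.885, 0.465, 0.002, 0.001]
wrist_force: [-10.8, -2.1, 35.6]
grip_width: 20.8
grip_force: 64.8
t 8.05 at [512.4 120.4 131.1] yaw 55.4 q6 0.69 -> [-0.0002 -0.0001  0.0001] -0.002 w 20.798446376018713 tilt [ 0.004  0.    -1.   ]
[ 13.37673302  -1.46781737 -19.58215324] [518.66725016 132.18098829 150.76251084] [-10.81475387  -2.0637567   35.5739558 ]
```

View pics/c3.png

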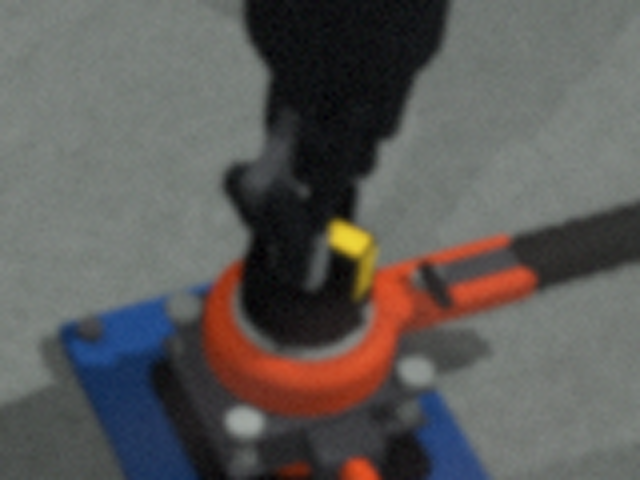

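The crop shows the knob down on the housing at about (305,320), washer hidden and mark on the flat's side. The knob's top is at about 150 mm, so it is home. The hand meets a stiff stop at 36 N with no slip.

```bash
python3 -c "from workcell import env;print(env.close_job())"
```

```text
the job is handed in; nothing more can be done
None
```

The black knob is on the D-shaft with its flat matched and held fully home at about 36 N, and the job is handed in; the hand-in gave no verdict, so a pass isn't confirmed.

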